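# Empty a scoop of dead D cells into a spring-flap return box

## Robot

A 6-joint arm with a two-finger parallel gripper is mounted at the origin on a cart in front of the work surface, level with it; the furniture and walls round the work are solid. World frame = base frame: x ahead of the robot, y to its left, z up, the work surface at z = 0. Lengths are in mm, angles in rad, forces in N, time in s.
With the tool pointing down it reaches from about 300 to 875 mm from the base axis. Payload 6.4 kg.
Tool frame: the origin (TCP) lies between the finger pads; the fingertips stand 17 mm ahead of it and the grasp point (between the pads) lies 2 mm behind it; z points along the fingers, y is the line along which they close (so a half turn about z gives the same grasp; the last joint's range is limited). The gripper opens to 85 mm and grips with 20 to 120 N. Pads are 22 mm wide; open, the fingers measure 114 mm over their backs; the gripper's body (76 mm by 85 mm) begins 54 mm behind the grasp point. The pads swing forward as they close: fully open they stand 13 mm farther back than shut.
Start: joints at [0.964, 0.181, 1.607, -0, 1.354, -0.206], TCP at [224.329, 529.45, 248.288] pointing down, gripper open.
Joint ranges: [-2.99, 2.99], [-0.89, 2.07], [0.3, 2.58], [-1.14, 4.28], [0, 2.63], [-3.12, 3.12]. Speed limits (rad/s): [2.57, 2.57, 3.01, 3.14, 3.14, 3.14].

## Interface

Orientations are given as a unit quaternion [w, x, y, z].
In Python, from bench import read_state, grab_frame, close_job gives the robot as it stands.
- The arm moves only by the shell command python3 -m inch 'ROWS' [OPENING] [FORCE]. ROWS is JSON, a list of rows, each a list of 2 entries, a list of its own where there are three numbers: the shift along the tool's x, y, z in mm, then the turn about the tool's z in degrees. In form: [[[dx, dy, dz], twist], ...]. A call has 1 to 8 rows; each row is the pose to reach, as a shift and turn from the pose commanded when the call began, along the tool's axes at that moment; what a row does not reach only later rows make up. A row lasts 1/8 s, in which the tool goes at most 62.5 mm and 10.7 degrees, less where a joint would pass 70% of its speed; a pose out of reach is approached as far as the arm can. A call with a gripper value outside its range is refused whole. OPENING is the finger opening in mm, from 0 to 85.4, set as the call begins (- or left out, the last holds). The fingers move at their own pace and stop on an object; FORCE is the grip in N (left out, the last holds). Time passes only in rows, so rows that repeat a pose let the fingers close. It gives the time, the measured TCP pose, the force, the opening and the grip force at its end, in the units of the state.
- read_state(): the state, without advancing time (a new reading comes with each control period).
- grab_frame(name): name is "scene" or "top"; returns a dict with "image" (420x560x3 uint8, blue, green, red), "z_map" (420x560 float32, mm along the optical axis (not along the pixel's ray), 0 where there is no reading), "fx", "fy", "cx", "cy" (pixels), "dist" ([k1, k2, p1, p2, k3] as OpenCV has them; the pictures are not rectified), "origin" and "rotation" of the camera in the world. Camera axes: x right, y down, z forward; pixel columns grow to the right and rows downward; lengths in mm; the calibration is good to about 2 mm. A picture is of the moment at which its call begins.
- close_job(): hands the job in; it is judged then, once.
The state is a dict: "time": time; "qpos": joint angles; "dq": joint speeds; "effort": joint torques, N m; "tool_pos": TCP position; "eef_rot": TCP orientation; "force": force on the tool from outside, world axes, zero at the start; "moment": the same for the moment, N m; "opening": finger opening in mm; "gripper_force": force on a finger pad.
Only numpy, scipy, OpenCV 4.12 (cv2) and the standard library are available. Lean on these libraries where they do the work, as an engineer would, in place of code of your own. Each camera call takes 0.05 s, during which the arm holds its last target. There are 200 camera calls.

## Task

Two leaking D cells lie in the small hand scoop: pick up the scoop by its handle, push the spring flap of the grey battery return box inwards with the scoop's nose, and tip both cells in, keeping the scoop against the flap to hold it open until both have dropped inside. Then draw the scoop out so that the flap springs shut, and set the empty scoop down flat on the bench, not letting go of it before it is down. The gripper and arm must not touch the cells or the flap, and the bottle, transformer and yellow meter stay where they are.

Things in the scene. Friction and masses are not known exactly. Their poses are not given: they have to be found in the camera images.
- scoop: Open aluminium hand scoop, 0.18 kg. Origin on its underside (bench height when it stands flat); x points to the open nose, y across, z up. Pan 76 mm wide outside, 70 inside; rear wall at x = -67 mm, 55 mm high; side walls 3 mm thick, up to z = 52 mm all along. Floor 3 mm: flat from x = -64 to +12 mm, then a ramp rising at 10 degrees to the nose edge at x = 107 mm.
- scoop_grip (a point): Centre of the scoop's black handle, an upright fin 66 mm long (scoop x), 16 mm thick (y; pinch it across this), 36 mm high, top at z = 106 mm. It lies at scoop x = -80, y = 0, z = 88 mm, on a post (14x16 mm) at the rear wall. Same axes as the scoop.
- scoop_nose (a point): Middle of the scoop's nose edge, at scoop x = 107, y = 0, z = 18 mm (metal from z = 16 to 20 mm). Same axes as the scoop. The cells start to roll out over it when the nose is tipped down more than about 15 degrees; 30 to 40 degrees empties the scoop.
- cell_rear: Dead D cell, a cylinder 33 mm in diameter and 61 mm long with plain steel ends and black jacket, 90 g; origin at its middle, y along its length. It lies across the scoop at the rear wall and rolls freely.
- cell_front: The other, identical D cell, lying across the scoop in front of the first, short of the ramp; origin at its middle.
- return_box: Grey sheet-steel box, roof a bar grille (gaps under 25 mm), fixed on the bench, 160 deep (x), 160 wide (y), 235 mm high, hollow, walls 4 mm. Origin: centre of its underside; z up; the front face with the opening is at x = -80 mm. Opening 112 mm wide, centred, from the sill at z = 113 to the lintel at z = 215 mm. Inside one empty space, floor at z = 5 mm, rear wall at x = 76 mm.
- sill (a point): Middle of the opening's lower edge at the front face of the return box: box x = -80 mm, y = 0, z = 113 mm. Same axes as the box (its x points into the box).
- flap (a joint): Angle of the steel flap in the opening: 0 shut (hanging upright), grows as its lower edge swings inward and up, stop at 1.35 rad. Hinged along its top edge at box x = -71 mm, z = 215 mm; 98 mm high, 106 mm wide, 3 mm thick. A spring shuts it: about 1.3 N at the lower edge when open by 1 rad; it shuts by itself when let go.
- flap_edge (a point): Middle of the lower edge of the flap (moves with it), 98 mm below the hinge when shut.
- amber_bottle: Bystander: small amber bottle, 45 mm wide, 107 mm tall, upright. Origin at the centre of its underside.
- mains_transformer: Bystander: small green mains transformer, 50x46x52 mm. Origin at the underside.
- handheld_meter: Bystander: small yellow handheld meter lying flat, 111x64x28 mm. Origin at the centre of its underside.
Things that resemble listed ones, but are neither listed nor needed, are in the scene too. Leave any blue look-alike of the cell_rear alone.

How it is judged:
By the outcome, as a careful person would: the job done as asked, in the order asked, and still so for the second after the job is handed in, with the robot touching nothing.
It also fails if it takes over 58 s, if anything falls off the work surface, if the arm or the gripper's body presses on something with over 40 N, if the wrist force passes 120 N, or if a joint passes its speed limit or range.

## Working session

There is one attempt and no reset: what is moved stays moved. The work goes in short steps, Python scripts to look and compute and a shell command to move; the robot and the scene stay as the last step left them, time stands still between calls to the robot, and variables do not carry over. Pictures are saved under pics/ and viewed, at most 10 in all, crops included, and the job is handed in when it is done.

```bash
ls; mkdir -p pics
cat > h.py <<'E'
import numpy as np, cv2
from bench import read_state, grab_frame
def world(f,u,v,z=None):
    K=np.array([[f['fx'],0,f['cx']],[0,f['fy'],f['cy']],[0,0,1.]])
    n=cv2.undistortPoints(np.array([[[u,v]]],float),K,np.array(f['dist'],float))[0,0]
    d=f['z_map'][int(round(v)),int(round(u))]
    R=np.array(f['rotation']);o=np.array(f['origin'])
    r=R@np.array([n[0],n[1],1.])
    if z is not None: d=(z-o[2])/r[2]
    return o+r*d
E
python3 - <<'E'
from h import *
import pickle
for n in("scene","top"):
    f=grab_frame(n); pickle.dump(f,open(n+'.pkl','wb')); cv2.imwrite(f'pics/{n}0.png',f['image']); print(n,f['origin'],f['rotation'])
print(read_state())
E
```

```text
pics
scene [-103.86498303 -578.12275507  979.5619608 ] [-0.33082523  0.82075215 -0.43127067  0.17585841]
top [ 364.49850641 -152.07365618 1208.27107159] [-0.06770723  0.71371382 -0.69419089  0.06424418]
{'time': 0.1, 'qpos': array([ 9.63746635e-01,  1.81446545e-01,  1.60790735e+00, -1.70513292e-05,
        1.35382577e+00, -2.06331389e-01]), 'dq': array([ 0.00071276, -0.00142808, -0.00124368,  0.00089739, -0.00087896,
        0.00061061]), 'effort': array([ 8.94434306e-04, -4.45880842e+01, -3.52239740e+01, -2.36973319e-04,
        4.12091904e-03, -2.33071052e-05]), 'tool_pos': array([224.02316733, 529.0466539 , 247.48591151]), 'eef_rot': array([-3.06244956e-04,  1.99019443e-01,  9.79995220e-01, -7.32080155e-04]), 'force': array([-0.43287429, -0.75265593, -0.4664349 ]), 'moment': array([ 0.02707086, -0.02374242, -0.0340103 ]), 'gripper_force': 0.0, 'opening': 85.58601687072945}
```

```bash
sed -i "s/R=np.array(f\['rotation'\])/q=f['rotation'];R=Rot.from_quat([q[1],q[2],q[3],q[0]]).as_matrix()/; 1a from scipy.spatial.transform import Rotation as Rot" h.py; cat h.py | head -9
```

```text
import numpy as np, cv2
from scipy.spatial.transform import Rotation as Rot
from bench import read_state, grab_frame
def world(f,u,v,z=None):
    K=np.array([[f['fx'],0,f['cx']],[0,f['fy'],f['cy']],[0,0,1.]])
    n=cv2.undistortPoints(np.array([[[u,v]]],float),K,np.array(f['dist'],float))[0,0]
    d=f['z_map'][int(round(v)),int(round(u))]
    q=f['rotation'];R=Rot.from_quat([q[1],q[2],q[3],q[0]]).as_matrix();o=np.array(f['origin'])
    r=R@np.array([n[0],n[1],1.])
```

View pics/scene0.png

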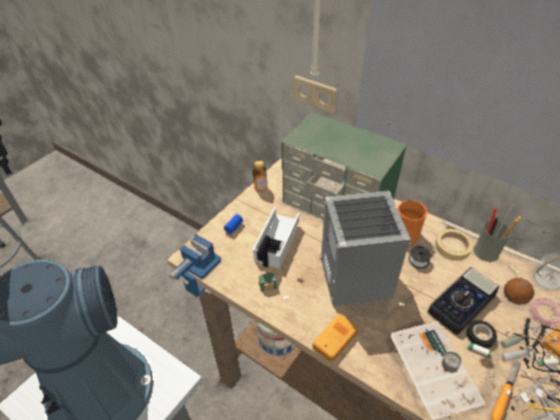

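View pics/top0.png

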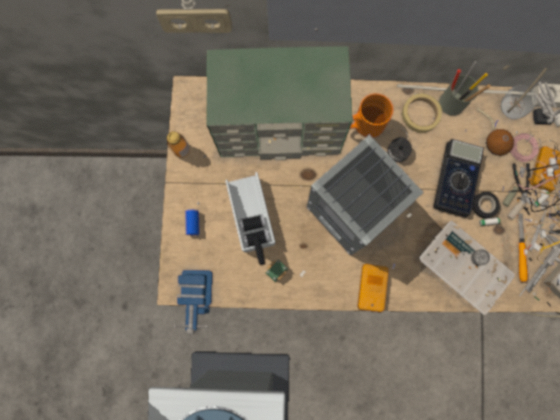

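Run:
```python
from h import *
import pickle
f=pickle.load(open('top.pkl','rb')); g=pickle.load(open('scene.pkl','rb'))
a=cv2.resize(f['image'][130:290,210:430],None,fx=3.6,fy=3.6,interpolation=cv2.INTER_CUBIC); cv2.imwrite('pics/c1.png',a)
b=cv2.resize(g['image'][180:310,230:410],None,fx=4.4,fy=4.4,interpolation=cv2.INTER_CUBIC); cv2.imwrite('pics/c2.png',b)
```

```text
(no output)
```

View pics/c1.png

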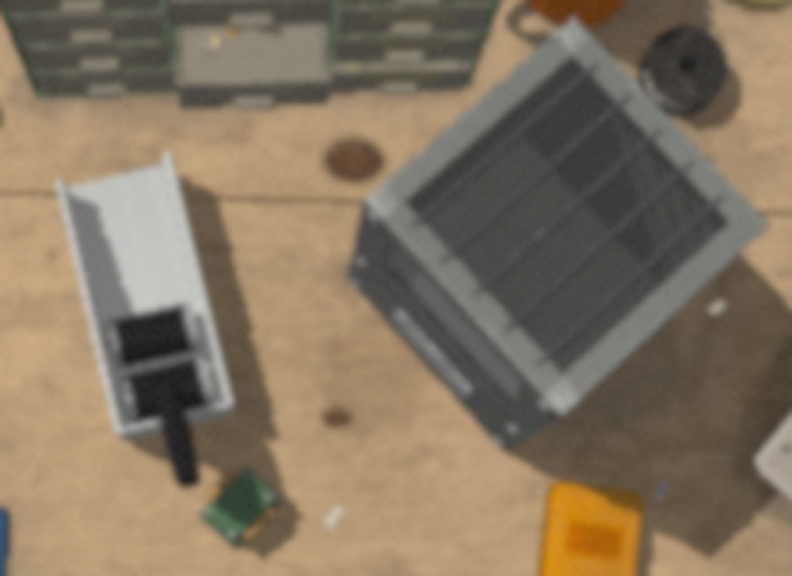

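View pics/c2.png

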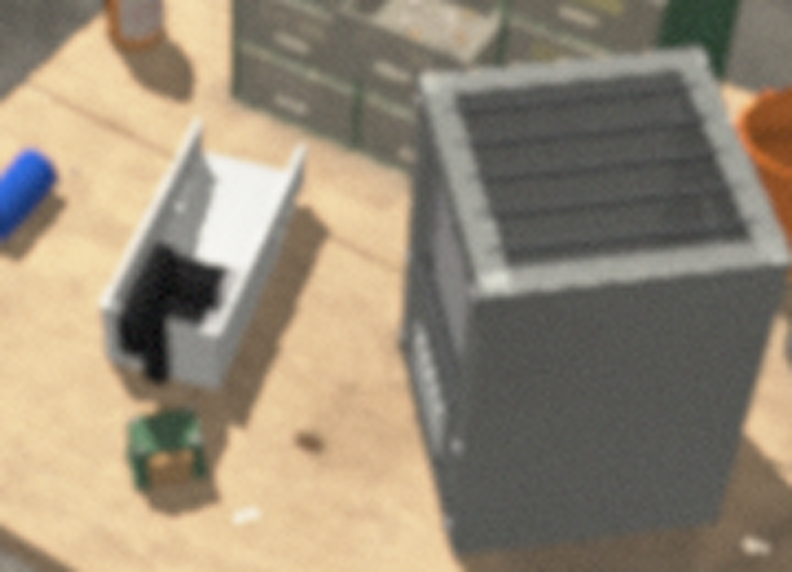

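Run:
```python
from h import *
import pickle
f=pickle.load(open('top.pkl','rb'))
def p(u,v,z): 
    return world(f,210+u/3.6-.36,130+v/3.6-.36,z)
W={}
for n,u,v,z in [('noseL',62,185,52),('noseR',168,158,52),('rearR',231,408,54),('rearL',120,434,54),('hrear',188,484,106),('boxL',372,203,235),('boxT',575,22,235),('boxR',762,225,235),('boxB',560,408,235),('trafo',240,508,52),('meter',545,490,28),('cabinet',180,100,60)]:
    W[n]=p(u,v,z); print(n,W[n].round(0), world(f,210+u/3.6-.36,130+v/3.6-.36).round(0))
nose=(W['noseL']+W['noseR'])/2; rear=(W['rearL']+W['rearR'])/2
ax=nose-rear; ax[2]=0; print('len',np.linalg.norm(ax)); ax/=np.linalg.norm(ax)
print('yaw',np.degrees(np.arctan2(ax[1],ax[0])))
o=(nose-107*ax+rear+67*ax)/2; print('origin',o,'grip',o-80*ax)
c=sum(W[k] for k in('boxL','boxT','boxR','boxB'))/4
bx=(W['boxT']+W['boxR']-W['boxL']-W['boxB']); bx[2]=0; bx/=np.linalg.norm(bx)
print('box',c,'yaw',np.degrees(np.arctan2(bx[1],bx[0])),'sill',c-80*bx)
print([np.linalg.norm(W[a]-W[b]) for a,b in(('boxL','boxT'),('boxT','boxR'))])
```

```text
noseL [641. -11.  52.] [639. -12.  61.]
noseR [661. -80.  52.] [660. -80.  58.]
rearR [ 497. -126.   54.] [ 499. -126.   38.]
rearL [479. -56.  54.] [479. -56.  55.]
hrear [ 444. -103.  106.] [ 445. -103.  101.]
boxL [ 592. -205.  235.] [ 591. -204.  238.]
boxT [ 700. -318.  235.] [ 700. -318.  236.]
boxR [ 586. -421.  235.] [ 585. -421.  238.]
boxB [ 481. -308.  235.] [ 481. -308.  235.]
trafo [ 434. -134.   52.] [ 435. -134.   34.]
meter [ 452. -332.   28.] [ 454. -335.    3.]
cabinet [699. -87.  60.] [676. -91. 137.]
len 169.6103924894183
yaw 15.689196796978639
origin [550.46957487 -73.76210511  53.        ] grip [473.45015475 -95.39561904  53.        ]
box [ 589.80251678 -312.9781974   235.        ] yaw -46.7799272070255 sill [ 535.01832094 -254.67989653  235.        ]
[np.float64(156.59317410174023), np.float64(154.4236781364073)]
```

```bash
cat >> h.py <<'E'
def to(x,y,z,yaw):
    "delta in tool axes to TCP target; yaw = heading of the scoop nose (tool x points opposite)"
    s=read_state(); q=s['eef_rot']; R=Rot.from_quat([q[1],q[2],q[3],q[0]]).as_matrix()
    cur=np.degrees(np.arctan2(R[1,0],R[0,0])); tw=(cur-(yaw+180)+180)%360-180
    print('t',round(s['time'],2),'pos',s['tool_pos'].round(1),'heading',round(cur-180,1),'F',s['force'].round(1),'open',round(s['opening'],1))
    print('shift',(R.T@(np.array([x,y,z])-s['tool_pos'])).round(1),'twist',round(tw,1))
E
python3 -m inch '[[[-40,-40,0],0],[[-80,-80,0],0],[[-120,-120,0],0],[[-160,-160,0],0],[[-200,-200,0],0],[[-240,-240,0],0],[[-280,-280,0],0],[[-320,-320,0],0]]' 50
python3 -c "
from h import *
to(473,-96,190,15.7)"
```

```text
time: 1.1
tool_pos: [394.3, 108.2, 248.3]
eef_rot: [0.0, 0.199, 0.98, 0.0]
force: [0.5, 0.9, -0.5]
opening: 50.2
gripper_force: 0.0
t 1.1 pos [394.3 108.2 248.3] heading -23.0 F [ 0.5  0.9 -0.5] open 50.2
shift [-152.1 -157.4   58.3] twist -38.7
```

```bash
python3 -m inch '[[[-30,-30,10],-6],[[-60,-60,20],-12],[[-90,-90,30],-18],[[-120,-120,40],-24],[[-140,-145,50],-30],[[-152,-157,58],-36],[[-152,-157,58],-38.7],[[-152,-157,58],-38.7]]' 50
python3 - <<'E'
from h import *
to(473,-96,86,15.7)
f=grab_frame('top'); cv2.imwrite('pics/g1.png',cv2.resize(f['image'][150:290,200:320],None,fx=4.2,fy=4.2,interpolation=cv2.INTER_CUBIC))
f=grab_frame('scene'); 
cv2.imwrite('pics/g2.png',cv2.resize(f['image'][150:300,200:350],None,fx=4,fy=4,interpolation=cv2.INTER_CUBIC))
E
```

```text
time: 2.1
tool_pos: [472.5, -94.0, 189.8]
eef_rot: [-0.0, -0.136, 0.991, 0.0]
force: [-0.3, -0.1, -0.2]
opening: 49.9
gripper_force: 0.0
t 2.1 pos [472.5 -94.  189.8] heading -344.3 F [-0.3 -0.1 -0.2] open 49.9
shift [ -0.   -2.2 103.8] twist -0.0
```

View pics/g2.png

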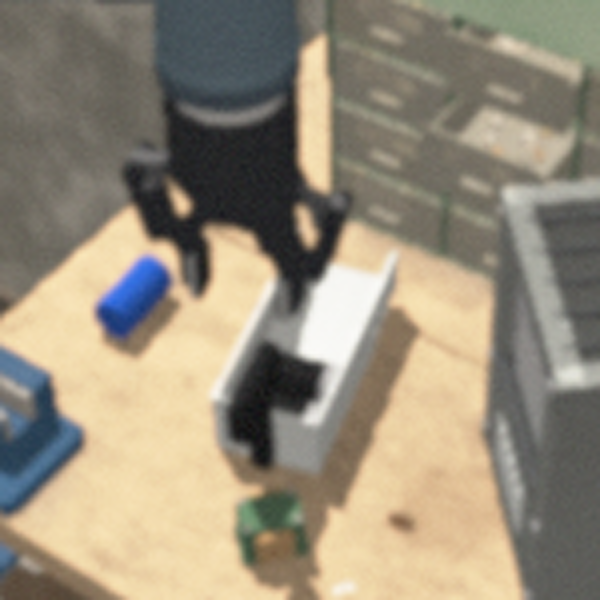

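The tool hangs above the scoop, aligned with the handle. Descending and closing.

```bash
python3 -m inch '[[[0,-2,25],0],[[0,-2,50],0],[[0,-2,75],0],[[0,-2,95],0],[[0,-2,104],0],[[0,-2,104],0]]' 50
python3 -m inch '[[[0,0,0],0],[[0,0,0],0],[[0,0,0],0],[[0,0,0],0],[[0,0,0],0],[[0,0,0],0]]' 0 30
python3 -m inch '[[[0,0,0],0],[[0,0,0],0],[[0,0,0],0]]' 0 110
python3 -m inch '[[[0,0,-4],0],[[0,0,-9],0],[[0,0,-14],0],[[0,0,-20],0],[[0,0,-20],0]]'
python3 - <<'E'
from h import *
to(473,-96,86,15.7)
f=grab_frame('scene'); 
cv2.imwrite('pics/g3.png',cv2.resize(f['image'][150:300,200:350],None,fx=4,fy=4,interpolation=cv2.INTER_CUBIC))
E
```

```text
time: 2.95
tool_pos: [473.1, -95.5, 86.1]
eef_rot: [-0.0, -0.137, 0.991, 0.0]
force: [0.3, 0.3, 0.8]
opening: 49.9
gripper_force: 0.0
time: 3.7
tool_pos: [474.0, -96.1, 87.2]
eef_rot: [0.001, -0.137, 0.991, -0.0]
force: [-1.8, 0.6, 6.7]
opening: 15.4
gripper_force: 30.1
time: 4.08
tool_pos: [474.0, -96.2, 87.4]
eef_rot: [0.001, -0.137, 0.991, -0.0]
force: [-1.8, 0.5, 7.9]
opening: 14.6
gripper_force: 107.4
time: 4.7
tool_pos: [473.8, -96.0, 106.9]
eef_rot: [0.001, -0.137, 0.991, -0.0]
force: [-0.1, -0.1, -3.2]
opening: 14.4
gripper_force: 107.2
t 4.7 pos [473.8 -96.  106.9] heading -344.3 F [-0.1 -0.1 -3.2] open 14.4
shift [ 0.8  0.2 20.9] twist 0.0
```

View pics/g3.png

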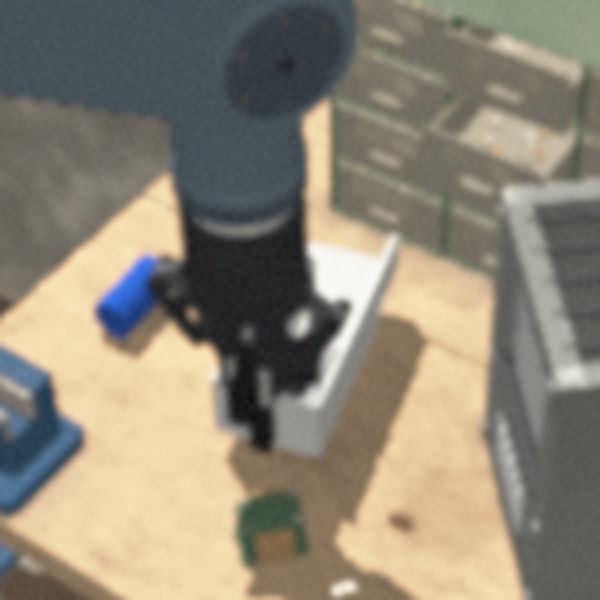

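```bash
python3 -m inch '[[[0,0,-8],0],[[0,0,-20],0],[[0,0,-36],0],[[0,0,-54],0],[[0,0,-72],0],[[0,0,-88],0],[[0,0,-98],0],[[0,0,-100],0]]'
python3 -m inch '[[[4,1,0],0],[[12,3,0],0],[[24,6,0],0],[[38,10,0],0],[[54,14,0],0],[[68,18,0],0],[[79,21,0],0],[[84,23,0],0]]'
python3 -m inch '[[[0,0,0],1],[[0,0,0],4],[[0,0,0],8],[[0,0,0],13],[[0,0,0],18],[[0,0,0],23],[[0,0,0],28],[[0,0,0],33]]'
python3 -m inch '[[[0,0,0],5],[[0,0,0],10],[[0,0,0],15],[[0,0,0],20],[[0,0,0],24],[[0,0,0],27],[[0,0,0],29],[[0,0,0],29.5]]'
python3 - <<'E'
from h import *
to(386,-97,207,-46.8); print(read_state()['moment'])
f=grab_frame('top'); import pickle; pickle.dump(f,open('top2.pkl','wb'))
g=grab_frame('scene')
a=cv2.resize(f['image'][170:310,190:370],None,fx=2.2,fy=2.2,interpolation=cv2.INTER_CUBIC)
b=cv2.resize(g['image'][170:310,220:400],None,fx=2.2,fy=2.2,interpolation=cv2.INTER_CUBIC)
cv2.imwrite('pics/g4.png',np.hstack([a,b]))
E
```

```text
time: 5.75
tool_pos: [473.7, -96.0, 207.1]
eef_rot: [0.001, -0.137, 0.991, -0.0]
force: [-0.6, 0.0, -3.9]
opening: 14.9
gripper_force: 107.4
time: 6.75
tool_pos: [385.7, -96.5, 206.4]
eef_rot: [0.0, -0.137, 0.991, -0.0]
force: [0.1, -1.2, -2.9]
opening: 14.6
gripper_force: 107.3
time: 7.75
tool_pos: [386.7, -96.5, 206.3]
eef_rot: [0.0, 0.152, 0.988, 0.0]
force: [-0.2, -0.0, -3.4]
opening: 14.6
gripper_force: 107.3
time: 8.75
tool_pos: [386.5, -96.4, 206.3]
eef_rot: [0.0, 0.397, 0.918, 0.0]
force: [-0.7, -1.0, -2.9]
opening: 14.5
gripper_force: 107.3
t 8.75 pos [386.5 -96.4 206.3] heading -46.8 F [-0.7 -1.  -2.9] open 14.5
shift [-0.1 -0.7 -0.7] twist 0.0
[0.15651872 0.14849423 0.03150511]
```

View pics/g4.png

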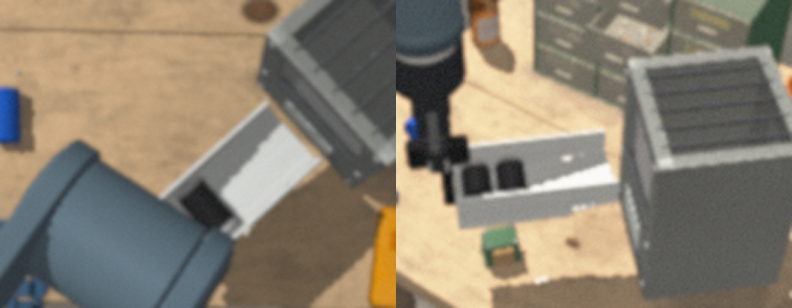

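Both cells still lie at the rear, the scoop is level with its nose (left panel (268,103)–(320,160)) just before the box front. I'll measure the nose.

Run:
```python
from h import *
import pickle
f=pickle.load(open('top2.pkl','rb'))
P=[]
for u,v in((268,104),(319,160)):
    U,V=190+u/2.2-.3,170+v/2.2-.3
    P.append(world(f,U,V,171)); print(P[-1].round(1))
    z=f['z_map'];
    for du,dv in((-3,2),(-2,2),(-4,3)): print(world(f,U+du,V+dv).round(0),end=' ')
    print()
m=(P[0]+P[1])/2; d=np.array([.685,-.729])
s=np.array([535,-254.7]); print('nose mid',m,'gap',(s-m[:2])@d,'lateral',np.cross(d,(m[:2]-s)))
# floor depth along the middle
h=np.array([386.5,-96.4])
q=f['rotation'];R=Rot.from_quat([q[1],q[2],q[3],q[0]]).as_matrix()
K=np.array([[f['fx'],0,f['cx']],[0,f['fy'],f['cy']],[0,0,1.]])
for a in (130,150,160,170,180):
    p=np.r_[h+a*d,137]; pc=R.T@(p-f['origin']); uv=cv2.projectPoints(pc[None],np.zeros(3),np.zeros(3),K,np.array(f['dist'],float))[0][0,0]
    print(a,uv.round(0),world(f,*uv).round(0))
```

```text
[ 540.6 -206.   171. ]
[ 536. -200.  172.] [ 539. -203.  156.] [ 535. -198.  167.] 
[ 488.5 -255.   171. ]
[ 484. -249.  169.] [ 484. -251.  174.] [ 482. -247.  169.] 
nose mid [ 514.53637801 -230.5075933   171.        ] gap 31.653845551925723 lateral 1.6538181592063381
130 [303. 250.] [ 476. -191.  130.]
150 [310. 243.] [ 490. -206.  133.]
160 [314. 240.] [ 496. -213.  135.]
170 [317. 237.] [ 503. -220.  137.]
180 [320. 234.] [ 510. -228.  136.]<stdin>:12: DeprecationWarning: Arrays of 2-dimensional vectors are deprecated. Use arrays of 3-dimensional vectors instead. (deprecated in NumPy 2.0)
```

```bash
python3 -m inch '[[[-4,0,0],0],[[-12,0,0],0],[[-22,0,0],0],[[-32,0,0],0],[[-42,0,0],0],[[-50,0,0],0],[[-56,0,0],0],[[-58,0,0],0]]'
python3 -m inch '[[[-3,0,0],0],[[-8,0,0],0],[[-14,0,0],0],[[-20,0,0],0],[[-25,0,0],0],[[-28,0,0],0],[[-29,0,0],0],[[-29,0,0],0]]'
python3 - <<'E'
from h import *
to(386,-97,207,-46.8); print(read_state()['moment'])
E
```

```text
time: 9.85
tool_pos: [426.0, -138.8, 206.1]
eef_rot: [-0.0, 0.397, 0.918, 0.0]
force: [-0.2, 0.0, -4.0]
opening: 14.4
gripper_force: 107.3
time: 10.85
tool_pos: [445.8, -159.8, 206.2]
eef_rot: [-0.0, 0.397, 0.918, 0.0]
force: [-0.1, 0.5, -4.8]
opening: 14.6
gripper_force: 107.1
t 10.85 pos [ 445.8 -159.8  206.2] heading -46.8 F [-0.1  0.5 -4.8] open 14.6
shift [86.7 -0.5 -0.8] twist 0.0
[ 0.53472592  0.44042298 -0.05924869]
```

```bash
python3 -m inch '[[[0,0,0],0],[[0,0,0],0],[[0,0,0],0]]' 0 50
python3 -m inch '[[[0,0,0],0],[[0,0,0],0],[[0,0,0],0],[[0,0,0],0]]' 0 25
python3 - <<'E'
from h import *
to(386,-97,207,-46.8); print(read_state()['moment'])
f=grab_frame('top'); g=grab_frame('scene')
a=cv2.resize(f['image'][170:310,190:370],None,fx=2.2,fy=2.2,interpolation=cv2.INTER_CUBIC)
b=cv2.resize(g['image'][170:310,220:400],None,fx=2.2,fy=2.2,interpolation=cv2.INTER_CUBIC)
cv2.imwrite('pics/g5.png',np.hstack([a,b]))
E
```

```text
time: 11.22
tool_pos: [445.8, -159.8, 206.3]
eef_rot: [-0.0, 0.397, 0.918, -0.0]
force: [-0.5, -0.7, -5.7]
opening: 14.6
gripper_force: 107.2
time: 11.72
tool_pos: [445.9, -159.9, 206.3]
eef_rot: [0.0, 0.397, 0.918, -0.0]
force: [-0.4, -0.4, -3.8]
opening: 14.9
gripper_force: 107.2
t 11.72 pos [ 445.9 -159.9  206.3] heading -46.8 F [-0.4 -0.4 -3.8] open 14.9
shift [86.8 -0.6 -0.7] twist 0.0
[ 0.46878587  0.4625261  -0.10330709]
```

View pics/g5.png

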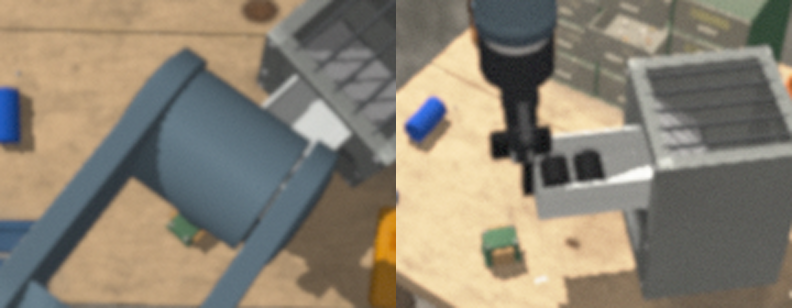

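Nose is in, flap visibly pushed in, cells still at the rear; grip force did not drop, so I try an opening near the fin thickness.

```bash
python3 -m inch '[[[0,0,0],0],[[0,0,0],0]]' 13 25
python3 -m inch '[[[0,0,0],0],[[0,0,0],0]]' 14.5 25
python3 -m inch '[[[0,0,0],0],[[0,0,0],0]]' 15.2 25
python3 -c "
from h import *
to(386,-97,207,-46.8); print(read_state()['moment'])"
```

```text
time: 12.08
tool_pos: [445.9, -159.8, 206.3]
eef_rot: [-0.0, 0.397, 0.918, -0.0]
force: [-0.5, 0.7, -4.9]
opening: 14.6
gripper_force: 107.2
time: 12.32
tool_pos: [445.9, -159.8, 206.3]
eef_rot: [0.0, 0.397, 0.918, 0.0]
force: [-0.0, 0.7, -5.6]
opening: 14.8
gripper_force: 93.2
time: 12.58
tool_pos: [445.9, -159.8, 206.3]
eef_rot: [0.0, 0.397, 0.918, 0.0]
force: [-1.7, -0.0, -4.5]
opening: 15.4
gripper_force: 49.8
t 12.57 pos [ 445.9 -159.8  206.3] heading -46.8 F [-1.7 -0.  -4.5] open 15.4
shift [86.8 -0.6 -0.7] twist 0.0
[ 0.52139157  0.41177971 -0.00647321]
```

```bash
python3 -m inch '[[[0,0,0],0],[[0,0,0],0],[[0,0,0],0]]' 15.5 20
python3 -c "
from h import *
print(read_state()['moment'])"
python3 -m inch '[[[0,0,0],0],[[0,0,0],0],[[0,0,0],0]]' 15.7 20
python3 -c "
from h import *
print(read_state()['moment'])"
```

```text
time: 12.95
tool_pos: [446.0, -159.9, 206.5]
eef_rot: [0.0, 0.397, 0.918, -0.0]
force: [-1.2, 0.8, -3.6]
opening: 15.2
gripper_force: 31.2
[ 0.32704391  0.3169804  -0.11704094]
time: 13.32
tool_pos: [446.1, -160.0, 206.5]
eef_rot: [0.0, 0.397, 0.918, -0.0]
force: [-0.4, 0.0, -2.4]
opening: 15.7
gripper_force: 18.7
[ 0.23405579  0.1578586  -0.04679769]
```

```bash
python3 -m inch '[[[-2,0,-3],0],[[-5,0,-6],0],[[-8,0,-10],0],[[-11,0,-14],0],[[-14,0,-18],0],[[-18,0,-21.5],0],[[-18,0,-21.5],0],[[-18,0,-21.5],0]]' 15.7 20
python3 - <<'E'
from h import *
print(read_state()['moment'])
g=grab_frame('scene')
b=cv2.resize(g['image'][150:310,250:400],None,fx=3.6,fy=3.6,interpolation=cv2.INTER_CUBIC)
cv2.imwrite('pics/g6.png',b)
E
```

```text
time: 14.32
tool_pos: [458.6, -173.3, 228.2]
eef_rot: [0.001, 0.397, 0.918, -0.0]
force: [0.2, -0.8, -0.3]
opening: 16.1
gripper_force: 18.8
[-0.04759651 -0.00563434 -0.09232901]
```

View pics/g6.png

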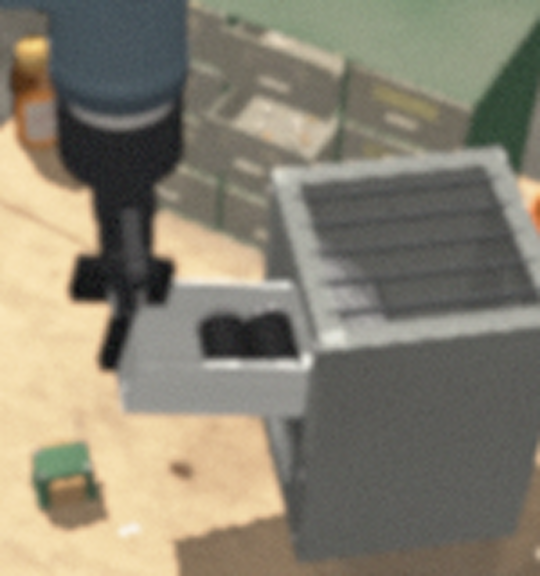

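The scoop tilts on the sill as planned; the cells have rolled forward to the ramp at (250,335). Continuing the arc.

```bash
python3 -m inch '[[[-3,0,-3],0],[[-8,0,-7],0],[[-12,0,-10],0],[[-17,0,-14],0],[[-22,0,-18],0],[[-27,0,-21],0],[[-32,0,-25],0],[[-36,0,-28],0]]' 15.7 20
python3 -c "
from h import *
print(read_state()['moment'])"
python3 -m inch '[[[-5,0,-2],0],[[-10,0,-4],0],[[-14,0,-6],0],[[-14,0,-6],0],[[-14,0,-6],0],[[-14,0,-6],0],[[-14,0,-6],0],[[-14,0,-6],0]]' 15.7 20
python3 - <<'E'
from h import *
print(read_state()['moment'])
g=grab_frame('scene')
f=grab_frame('top')
a=cv2.resize(f['image'][150:310,240:400],None,fx=2.4,fy=2.4,interpolation=cv2.INTER_CUBIC)
b=cv2.resize(g['image'][150:310,250:410],None,fx=2.4,fy=2.4,interpolation=cv2.INTER_CUBIC)
cv2.imwrite('pics/g7.png',np.hstack([a,b]))
E
```

```text
time: 15.38
tool_pos: [483.1, -199.5, 256.0]
eef_rot: [0.0, 0.397, 0.918, -0.0]
force: [-0.6, -0.1, -1.8]
opening: 15.8
gripper_force: 18.4
[ 0.16567882  0.15600845 -0.00671176]
time: 16.38
tool_pos: [492.4, -209.4, 261.7]
eef_rot: [-0.0, 0.397, 0.918, -0.0]
force: [-0.1, 1.4, -2.6]
opening: 16.0
gripper_force: 18.3
[ 0.20400659  0.18029274 -0.02398484]
```

View pics/g7.png

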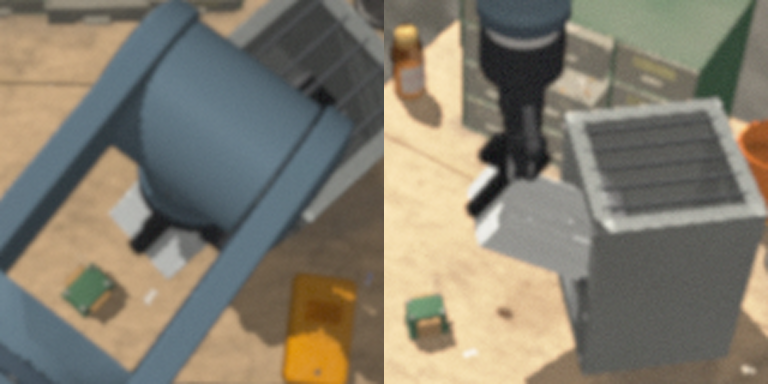

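The scoop is tipped about 35° with the flap held open, and a black cell is visible in the box at left panel (320,90). My picture budget is spent, so I check the rest numerically.

```bash
cat > chk.py <<'E'
from h import *
d=np.array([.685,-.729]); n=np.array([.729,.685]); c=np.array([589.8,-313.])
def cloud(name):
    f=grab_frame(name); K=np.array([[f['fx'],0,f['cx']],[0,f['fy'],f['cy']],[0,0,1.]])
    v,u=np.mgrid[0:420,0:560]; uv=np.stack([u,v],-1).reshape(-1,1,2).astype(float)
    m=cv2.undistortPoints(uv,K,np.array(f['dist'],float))[:,0]
    q=f['rotation'];R=Rot.from_quat([q[1],q[2],q[3],q[0]]).as_matrix()
    z=f['z_map'].reshape(-1,1); P=(np.c_[m,np.ones(len(m))]*z)@R.T+f['origin']
    ok=z[:,0]>0; return P[ok],f['image'].reshape(-1,3)[ok]
if __name__=='__main__':
  for nm in('top','scene'):
    P,I=cloud(nm); bx=(P[:,:2]-c)@d; by=(P[:,:2]-c)@n
    # inside box through grille, box coordinates
    k=(abs(bx)<72)&(abs(by)<72)&(P[:,2]<200)&(P[:,2]>-20)
    print(nm,'inside box n',k.sum()); 
    for lo,hi in((-20,12),(12,25),(25,45),(45,80),(80,130),(130,200)):
        j=k&(P[:,2]>=lo)&(P[:,2]<hi)
        if j.sum(): print(lo,hi,j.sum(),'bx',np.percentile(bx[j],[5,50,95]).round(),'by',np.percentile(by[j],[5,50,95]).round(),'bright',np.median(I[j].mean(1)))
    # scoop side profile in front of box: bins along bx
    k=(bx<-82)&(bx>-230)&(abs(by)<30)&(P[:,2]>60)
    for a in range(-230,-80,15):
        j=k&(bx>=a)&(bx<a+15)
        if j.sum()>3: print(a,j.sum(),'z',np.percentile(P[j,2],[5,25,50,75]).round(),'bright',np.percentile(I[j].mean(1),[10,50,90]).round())
E
python3 chk.py
```

```text
top inside box n 280
-20 12 156 bx [43. 62. 71.] by [-64.  42.  70.] bright 77.0
25 45 119 bx [51. 62. 71.] by [-15.   4.  28.] bright 49.333333333333336
45 80 2 bx [58. 58. 58.] by [18. 23. 27.] bright 65.33333333333334
130 200 3 bx [-52. -38. -23.] by [-30. -27. -25.] bright 85.66666666666667
-230 96 z [544. 567. 591. 615.] bright [57. 60. 95.]
-200 101 z [200. 563. 571. 577.] bright [54. 63. 84.]
-185 1258 z [192. 404. 570. 589.] bright [ 53.  87. 153.]
-170 865 z [209. 477. 600. 603.] bright [101. 113. 133.]
-155 642 z [319. 605. 606. 607.] bright [116. 121. 123.]
-140 561 z [603. 605. 606. 607.] bright [108. 114. 118.]
-125 456 z [593. 598. 601. 603.] bright [ 93. 102. 109.]
-110 191 z [580. 586. 590. 593.] bright [76. 85. 96.]
scene inside box n 235
-20 12 1 bx [-52. -52. -52.] by [44. 44. 44.] bright 83.33333333333333
45 80 2 bx [ 2. 13. 24.] by [71. 71. 71.] bright 99.16666666666666
80 130 79 bx [-71. -62.  64.] by [15. 34. 72.] bright 141.0
130 200 153 bx [-70. -38.  59.] by [-1. 35. 72.] bright 124.66666666666667
-230 213 z [579. 590. 601. 613.] bright [79. 81. 97.]
-215 88 z [577. 587. 598. 610.] bright [79. 82. 93.]
-200 61 z [185. 196. 204. 580.] bright [ 41.  84. 203.]
-185 715 z [195. 275. 419. 477.] bright [ 35.  80. 159.]
-170 622 z [215. 263. 344. 598.] bright [ 29.  82. 154.]
-155 287 z [248. 303. 605. 606.] bright [ 37. 149. 154.]
-140 230 z [236. 314. 602. 605.] bright [ 52. 142. 149.]
-125 290 z [248. 396. 443. 489.] bright [ 37.  79. 138.]
-110 46 z [127. 132. 410. 452.] bright [ 78.  99. 148.]
-95 71 z [ 68.  93. 125. 225.] bright [ 97. 125. 145.]
```

```bash
python3 -m inch '[[[-4,0,-2],0],[[-8,0,-4],0],[[-12,0,-5],0],[[-12,0,-5],0],[[-12,0,-5],0],[[-12,0,-5],0],[[-12,0,-5],0],[[-12,0,-5],0]]' 15.7 20
cat > avg.py <<'E'
from h import *
F=[];M=[]
for i in range(6):
    grab_frame('top'); s=read_state(); F.append(s['force']); M.append(s['moment'])
print(np.mean(F,0).round(2),np.mean(M,0).round(3))
E
python3 avg.py; python3 chk.py | grep -A8 inside | head -12
```

```text
time: 17.58
tool_pos: [500.6, -218.1, 266.8]
eef_rot: [-0.0, 0.397, 0.918, -0.0]
force: [-1.0, 0.3, -3.8]
opening: 16.1
gripper_force: 18.2
[-0.08  0.44 -3.29] [ 0.195  0.144 -0.004]
top inside box n 21
-20 12 14 bx [-45.  62.  70.] by [-65. -63. -36.] bright 78.0
12 25 1 bx [25. 25. 25.] by [-22. -22. -22.] bright 84.0
25 45 3 bx [66. 67. 70.] by [-15. -14. -13.] bright 63.666666666666664
130 200 3 bx [-45. -31. -17.] by [-32. -30. -28.] bright 84.66666666666667
-230 132 z [550. 577. 605. 629.] bright [ 57.  64. 110.]
-215 54 z [551. 570. 591. 614.] bright [57. 60. 85.]
-185 290 z [192. 209. 575. 583.] bright [ 57.  68. 177.]
-170 1443 z [205. 414. 569. 596.] bright [ 51.  92. 146.]
--
scene inside box n 244
-20 12 1 bx [-52. -52. -52.] by [43. 43. 43.] bright 77.0
```

```bash
python3 -m inch '[[[6,0,2],0],[[12,0,5],0],[[19,0,8],0],[[26,0,11],0],[[32,0,15],0],[[38,0,20],0],[[44,0,25],0],[[48,0,28],0]]' 15.7 20
python3 avg.py; python3 chk.py | grep -A8 'top inside'
python3 - <<'E'
import pickle
from chk import *
P,I=cloud('top'); bx=(P[:,:2]-c)@d; by=(P[:,:2]-c)@n
k=(abs(bx)<74)&(abs(by)<72)&(P[:,2]<225)
for a in range(-75,75,10):
    for b in (-40,-20,0,20):
        j=k&(bx>=a)&(bx<a+10)&(by>=b)&(by<b+20); print(a,b,np.round(np.sort(P[j,2])[::max(1,j.sum()//5)]),end=' | ')
    print()
E
```

```text
time: 18.98
tool_pos: [467.4, -182.6, 238.4]
eef_rot: [-0.0, 0.397, 0.918, 0.0]
force: [-1.0, 1.7, 3.0]
opening: 15.9
gripper_force: 19.1
[-0.98  1.37  0.5 ] [0.283 0.062 0.029]
top inside box n 1586
-20 12 639 bx [-2. 41. 69.] by [-63. -32.  69.] bright 76.33333333333333
12 25 18 bx [10. 44. 63.] by [-27.  29.  71.] bright 74.33333333333334
25 45 472 bx [15. 44. 68.] by [-25.   3.  31.] bright 39.0
80 130 4 bx [-69. -66. -62.] by [-23. -23. -22.] bright 128.33333333333334
130 200 453 bx [-52. -31. -15.] by [-41.  12.  50.] bright 98.66666666666667
-230 295 z [432. 546. 554. 561.] bright [62. 72. 91.]
-215 775 z [255. 557. 569. 574.] bright [ 60. 100. 110.]
-200 648 z [167. 578. 580. 582.] bright [109. 117. 122.]
-75 -40 [114. 114. 114.] | -75 -20 [] | -75 0 [] | -75 20 [] | 
-65 -40 [116. 117.] | -65 -20 [196.] | -65 0 [] | -65 20 [] | 
-55 -40 [] | -55 -20 [178. 184. 185. 188. 190. 193.] | -55 0 [182. 185. 187. 191. 193. 195.] | -55 20 [182. 186. 190. 192. 195. 198.] | 
-45 -40 [164. 169. 169.] | -45 -20 [165. 169. 173. 174. 177. 179.] | -45 0 [166. 169. 171. 174. 177. 180.] | -45 
[... 835 characters left out ...]
.] | 
25 -40 [ 2.  4.  7.  8.  9. 35.] | 25 -20 [35. 36. 38. 38. 40. 41.] | 25 0 [36. 37. 39. 39. 40. 43.] | 25 20 [ 3. 37. 38. 38. 40. 42.] | 
35 -40 [ 3.  4.  6.  8. 11. 36.] | 35 -20 [23. 27. 30. 33. 35. 37.] | 35 0 [20. 27. 29. 31. 33. 34. 37.] | 35 20 [ 4. 27. 31. 33. 34. 37.] | 
45 -40 [ 4.  5.  8. 13. 34. 39.] | 45 -20 [24. 31. 34. 37. 39. 41.] | 45 0 [28. 33. 35. 37. 38. 41.] | 45 20 [ 4.  7. 26. 33. 37.] | 
55 -40 [ 2.  5.  8. 25. 38. 42.] | 55 -20 [33. 36. 38. 39. 40. 43.] | 55 0 [35. 36. 39. 40. 41. 43.] | 55 20 [ 4.  7. 10. 34. 40. 42.] | 
65 -40 [ 2.  5.  6.  8. 34. 37.] | 65 -20 [30. 34. 36. 37. 38. 40. 41.] | 65 0 [ 29.  33.  37.  38.  39. 158.] | 65 20 [ 4.  5.  9. 34. 41.] |
```

Both cells lie on the box floor (ridges at box x ≈ 25 and 60 mm, tops at z ≈ 38). Firm the grip, lift off the sill, withdraw.

```bash
python3 -m inch '[[[0,0,0],0],[[0,0,0],0],[[0,0,-5],0],[[0,0,-10],0],[[0,0,-15],0],[[0,0,-15],0]]' 0 100
python3 -m inch '[[[5,0,0],0],[[14,0,0],0],[[25,0,0],0],[[36,0,0],0],[[48,0,0],0],[[60,0,0],0],[[72,0,0],0],[[84,0,0],0]]'
python3 -m inch '[[[12,0,0],0],[[24,0,0],0],[[36,0,0],0],[[46,0,0],0],[[50,0,0],0],[[50,0,0],0]]'
python3 avg.py
python3 - <<'E'
from chk import *
to(468,-70,190,15.7)
P,I=cloud('scene'); Q,_=cloud('top'); P=np.r_[P,Q]; bx=(P[:,:2]-c)@d; by=(P[:,:2]-c)@n
k=(bx<-83)&(bx>-270)&(abs(by)<60)&(P[:,2]>50)&(P[:,2]<250)
for a in range(-270,-80,15):
    j=k&(bx>=a)&(bx<a+15)
    if j.sum()>3: print(a,j.sum(),np.percentile(P[j,2],[3,50,97]).round())
j=(abs(bx)<76)&(abs(by)<55)&(Q is not None)&(P[:,2]>45)&(P[:,2]<215)
print('flap pts',j.sum(),np.percentile(bx[j],[5,50,95]) if j.sum() else '')
E
```

```text
time: 20.18
tool_pos: [468.0, -183.3, 254.5]
eef_rot: [0.001, 0.397, 0.918, -0.0]
force: [-0.2, 0.2, -1.3]
opening: 14.8
gripper_force: 97.4
time: 21.18
tool_pos: [409.8, -121.5, 254.0]
eef_rot: [0.0, 0.397, 0.918, -0.0]
force: [0.0, -0.6, -1.1]
opening: 14.5
gripper_force: 97.5
time: 21.92
tool_pos: [376.0, -85.5, 253.9]
eef_rot: [0.0, 0.397, 0.918, -0.0]
force: [-0.7, -0.3, -1.8]
opening: 14.7
gripper_force: 97.5
[ 0.11  0.03 -2.37] [ 0.055  0.052 -0.001]
t 22.23 pos [376.1 -85.7 253.7] heading -46.8 F [ 0.5  0.  -2.3] open 15.0
shift [-51.5  77.7  63.7] twist -62.5
-270 310 [139. 160. 196.]
-255 442 [135. 143. 190.]
-240 509 [132. 138. 186.]
-225 496 [129. 135. 179.]
-210 486 [127. 132. 174.]
-195 468 [124. 129. 168.]
-180 451 [121. 126. 162.]
-165 93 [121. 145. 159.]
-90 92 [ 51.  71. 231.]
flap pts 1028 [-75.34729464  72.51026672  75.85792956]
```

```bash
python3 -m inch '[[[0,0,0],-4],[[0,0,0],-10],[[0,0,0],-18],[[0,0,0],-26],[[0,0,0],-34],[[0,0,0],-42],[[0,0,0],-50],[[0,0,0],-56]]'
python3 -m inch '[[[0,0,0],-4],[[0,0,0],-6.5],[[0,0,0],-6.5]]'
python3 - <<'E'
from chk import *
to(468,-70,145,15.7)
P,I=cloud('top'); bx=(P[:,:2]-c)@d; by=(P[:,:2]-c)@n
for a in range(-75,75,15):
    j=(bx>=a)&(bx<a+15)&(abs(by)<50)&(P[:,2]>-20)&(P[:,2]<215); print(a,j.sum(),np.percentile(P[j,2],[5,50,95]).round() if j.sum() else '')
E
```

```text
time: 23.32
tool_pos: [376.0, -85.6, 253.8]
eef_rot: [-0.0, -0.082, 0.997, -0.0]
force: [0.1, 0.0, -1.3]
opening: 14.7
gripper_force: 97.5
time: 23.7
tool_pos: [376.0, -85.6, 253.8]
eef_rot: [-0.0, -0.137, 0.991, -0.0]
force: [-0.7, 0.2, -1.9]
opening: 14.5
gripper_force: 97.5
t 23.7 pos [376.  -85.6 253.8] heading -344.3 F [-0.7  0.2 -1.9] open 14.5
shift [-92.8  -9.9 108.8] twist 0.0
-75 284 [117. 144. 174.]
-60 37 [4. 6. 9.]
-45 0 
-30 5 [ 6.  8. 10.]
-15 177 [ 2.  6. 10.]
0 248 [ 2.  7. 33.]
15 201 [ 3. 35. 41.]
30 170 [ 4. 28. 39.]
45 211 [ 4. 34. 41.]
60 244 [  4.  37. 189.]
```

Flap shut (its surface at box x ≈ -70), both cells on the floor. Now set the scoop down.

```bash
python3 -m inch '[[[-15,-1,10],0],[[-35,-4,26],0],[[-55,-6,46],0],[[-75,-8,66],0],[[-89,-10,86],0],[[-93,-10,98],0],[[-93,-10,106],0],[[-93,-10,109],0]]'
python3 -m inch '[[[0,0,3],0],[[0,0,6],0],[[0,0,9],0],[[0,0,9],0]]'
python3 -m inch '[[[0,0,0],0],[[0,0,0],0],[[0,0,0],0]]' 15.6 20
python3 avg.py
python3 -m inch '[[[0,0,3],0],[[0,0,7],0],[[0,0,11],0],[[0,0,15],0],[[0,0,19],0],[[0,0,23],0],[[0,0,26],0],[[0,0,26],0]]' 15.7 20
python3 avg.py
```

```text
time: 24.75
tool_pos: [467.8, -70.0, 144.6]
eef_rot: [-0.0, -0.137, 0.991, 0.0]
force: [-0.6, 0.2, -1.4]
opening: 14.8
gripper_force: 97.5
time: 25.25
tool_pos: [468.1, -69.9, 135.7]
eef_rot: [-0.0, -0.137, 0.991, 0.0]
force: [0.9, -0.1, -1.7]
opening: 14.7
gripper_force: 97.5
time: 25.62
tool_pos: [468.3, -70.0, 135.9]
eef_rot: [0.0, -0.137, 0.991, -0.0]
force: [-0.4, 0.6, -1.8]
opening: 15.5
gripper_force: 24.6
[ 0.25  0.14 -1.75] [-0.005  0.072 -0.014]
time: 26.92
tool_pos: [468.2, -69.8, 109.3]
eef_rot: [0.0, -0.137, 0.991, 0.0]
force: [0.5, 0.7, -0.4]
opening: 15.7
gripper_force: 18.5
[-0.03  0.13 -1.29] [-0.021 -0.056 -0.022]
```

```bash
python3 -m inch '[[[0,0,3],0],[[0,0,6],0],[[0,0,9],0],[[0,0,12],0],[[0,0,15],0],[[0,0,17],0],[[0,0,19],0],[[0,0,19],0]]' 15.7 20
python3 avg.py
python3 -m inch '[[[0,0,1],0],[[0,0,2],0],[[0,0,3],0],[[0,0,3],0]]' 15.7 20
python3 avg.py
python3 - <<'E'
from chk import *
P,I=cloud('scene'); Q,_=cloud('top'); P=np.r_[P,Q]; a=np.array([np.cos(.274),np.sin(.274)]); b=np.array([-a[1],a[0]]); h=np.array([468,-70])
x=(P[:,:2]-h)@a-80; y=(P[:,:2]-h)@b
for s in range(-65,110,15):
    j=(x>=s)&(x<s+15)&(abs(y)<42)&(P[:,2]<70)&(P[:,2]>-5)
    if j.sum(): print(s,np.percentile(P[j,2],[5,25,95,99]).round())
E
```

```text
time: 28.22
tool_pos: [468.2, -69.9, 90.6]
eef_rot: [0.0, -0.137, 0.991, 0.0]
force: [-0.0, 0.2, 0.0]
opening: 15.6
gripper_force: 18.6
[ 0.3  -0.31 -0.99] [-0.001 -0.066  0.019]
time: 29.02
tool_pos: [468.3, -70.0, 87.8]
eef_rot: [0.0, -0.137, 0.991, -0.0]
force: [-1.5, -0.3, 1.7]
opening: 15.9
gripper_force: 18.8
[-1.18 -0.71  1.21] [-0.044  0.033  0.011]
-65 [-2.  5. 52. 53.]
-50 [-1.  4. 53. 54.]
-35 [-1.  2. 52. 53.]
-20 [-1.  2. 51. 55.]
-5 [-1.  1. 53. 56.]
10 [-2.  3. 54. 57.]
25 [ 1.  6. 53. 57.]
40 [ 1.  7. 53. 56.]
55 [ 1. 11. 51. 55.]
70 [ 6. 14. 53. 56.]
85 [ 2. 16. 52. 56.]
100 [ 0. 16. 51. 56.]
```

Flat: wall tops at z ≈ 52 all along, bench taking load. Press 1 mm more, release, and rise.

```bash
python3 -m inch '[[[0,0,1],0],[[0,0,1],0]]' 15.7 20
python3 -m inch '[[[0,0,0],0],[[0,0,0],0],[[0,0,0],0],[[0,0,0],0],[[0,0,0],0]]' 45 20
python3 -m inch '[[[0,0,-6],0],[[0,0,-20],0],[[0,0,-40],0],[[0,0,-65],0],[[0,0,-90],0],[[0,0,-115],0],[[0,0,-130],0],[[0,0,-130],0]]'
python3 -m inch '[[[40,0,0],0],[[80,0,0],0],[[110,0,0],0],[[110,0,0],0]]'
python3 - <<'E'
from chk import *
print(read_state()['force'])
P,I=cloud('scene'); Q,_=cloud('top'); P=np.r_[P,Q]; a=np.array([np.cos(.274),np.sin(.274)]); b=np.array([-a[1],a[0]]); h=np.array([468,-70])
x=(P[:,:2]-h)@a-80; y=(P[:,:2]-h)@b
for s in range(-125,110,15):
    j=(x>=s)&(x<s+15)&(abs(y)<42)&(P[:,2]<130)&(P[:,2]>-5)
    if j.sum(): print(s,np.percentile(P[j,2],[5,25,95,99]).round())
import pickle
f0=pickle.load(open('top.pkl','rb')); f=grab_frame('top')
D=cv2.absdiff(f0['image'],f['image']).max(2)
for n,(u,v,r) in dict(trafo=(277,270,10),meter=(373,288,18),bottle=(177,142,10),blue=(193,223,10)).items():
    print(n,np.percentile(D[v-r:v+r,u-r:u+r],[50,95]))
E
```

```text
time: 29.68
tool_pos: [468.3, -70.0, 87.7]
eef_rot: [-0.0, -0.137, 0.991, -0.0]
force: [-5.5, 0.8, 11.1]
opening: 15.7
gripper_force: 19.9
time: 30.3
tool_pos: [468.2, -69.9, 86.7]
eef_rot: [-0.0, -0.137, 0.991, 0.0]
force: [-0.0, 0.6, 0.3]
opening: 44.9
gripper_force: 0.0
time: 31.3
tool_pos: [469.0, -70.2, 218.3]
eef_rot: [0.001, -0.137, 0.991, -0.001]
force: [0.0, 0.1, -0.1]
opening: 44.7
gripper_force: 0.0
time: 31.8
tool_pos: [360.6, -99.6, 215.7]
eef_rot: [-0.001, -0.136, 0.991, 0.001]
force: [0.5, -0.0, -0.5]
opening: 45.2
gripper_force: 0.0
[ 0.51803598 -0.00690577 -0.47138486]
-125 [ -3.  -0. 102. 106.]
-110 [ -3.  -0. 108. 109.]
-95 [ -3.  -1. 107. 109.]
-80 [ -2.   2. 106. 109.]
-65 [  1.   6. 108. 109.]
-50 [ -0.   3.  57. 107.]
-35 [-0.  3. 53. 56.]
-20 [-0.  2. 53. 56.]
-5 [ 0.  3. 53. 56.]
10 [ 0.  3. 53. 54.]
25 [ 2.  6. 53. 56.]
40 [ 4.  8. 53. 56.]
55 [ 5. 11. 54. 57.]
70 [ 8. 14. 53. 56.]
85 [ 2. 16. 52. 55.]
100 [-0. 17. 51. 56.]
trafo [37.   73.05]
meter [4. 8.]
bottle [3. 6.]
blue [3. 7.]
```

Run:
```python
from h import *
import pickle
g0=pickle.load(open('scene.pkl','rb')); g=grab_frame('scene')
def cen(g):
    im=g['image'][255:305,250:300].astype(int); m=(im[...,1]>im[...,2]+8); v,u=np.nonzero(m); return m.sum(),u.mean()+250,v.mean()+255
print(cen(g0),cen(g), np.percentile(cv2.absdiff(g0['image'],g['image']).max(2)[270:292,258:280],[50,95]))
z0=g0['z_map'][272:290,260:276];z=g['z_map'][272:290,260:276];print(np.median(abs(z-z0)))
```

```text
(np.int64(138), np.float64(266.5507246376812), np.float64(279.231884057971)) (np.int64(141), np.float64(266.531914893617), np.float64(278.8581560283688)) [ 24. 106.]
2.4493408
```

The transformer is unmoved (same centroid and depth; the image change there is shading). Handing in.

```bash
python3 -c "
from bench import close_job
print(close_job())"
```

```text
the job is handed in; nothing more can be done
None
```

I tipped both cells into the return box, the flap has sprung shut, the empty scoop stands flat on the bench, and the bottle, transformer and meter did not move; the job is handed in at about 32 s.

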